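# Square up the jar row with a straightedge

## Robot

A 7-joint arm with a two-finger parallel gripper is mounted at the origin on a cart in front of the work surface, level with it; the furniture and walls round the work are solid. World frame = base frame: x ahead of the robot, y to its left, z up, the work surface at z = 0. Lengths are in mm, angles in rad, forces in N, time in s.
With the tool pointing down it reaches from about 400 to 875 mm from the base axis. Payload 4.4 kg.
Tool frame: the origin (TCP) lies where the fingers leave the gripper's body, on its centre line; the fingertips stand 73 mm ahead of it and the grasp point (between the pads) lies 54 mm ahead of it; z points along the fingers, y is the line along which they close (so a half turn about z gives the same grasp; the last joint's range is limited). The gripper opens to 85 mm and grips with 20 to 120 N. Pads are 22 mm wide; open, the fingers measure 114 mm over their backs; the gripper's body (76 mm by 85 mm) begins 54 mm behind the grasp point. The pads swing forward as they close: fully open they stand 13 mm farther back than shut.
Start: joints at [1.19, 0.628, 0.038, 1.517, -0.027, 0.996, -0.02], TCP at [201.282, -618.063, 303.913] pointing down, gripper open.
Joint ranges: [-3.06, 3.06], [-0.37, 2.12], [-1.25, 1.32], [0.18, 2.47], [-1.1, 4.24], [0.23, 1.98], [-2.94, 2.94]. Speed limits (rad/s): [2.57, 2.57, 3.14, 3.14, 3.14, 3.14, 3.14].

## Interface

Orientations are given as [roll, pitch, yaw] about the fixed x, y, z axes, in that order (R = Rz(yaw) Ry(pitch) Rx(roll)).
In Python, from cell import ctrl gives the robot as it stands.
- The arm moves only by the tool send_rows, never from a script. Its argument "rows" is a list that holds one entry, the list of rows, each a list of 6 numbers: the shift along the tool's x, y, z in cm, then the turn, a rotation vector about the tool's x, y, z in rad. In form: [[[tx, ty, tz, wx, wy, wz], ...]]. A call has 1 to 10 rows; each row is the pose to reach, as a shift and turn from the pose commanded when the call began, along the tool's axes at that moment; what a row does not reach only later rows make up. A row lasts 1/10 s, in which the tool goes at most 50 mm and 8.59 degrees, less where a joint would pass 70% of its speed; a pose out of reach is approached as far as the arm can. A call with a gripper value outside its range is refused whole. "grip" is the closure in counts, from 0 (fully open) to 255 (shut), set as the call begins (left out, the last holds). The fingers move at their own pace and stop on an object; the grip force is fixed at half the most. Time passes only in rows, so rows that repeat a pose let the fingers close. It gives the time, the measured TCP pose, the force, the opening and the grip force at its end, in the units of the state.
- ctrl.read_state(): the state, without advancing time (a new reading comes with each control period).
- ctrl.get_image(name): name is "scene" or "top"; returns a dict with "pixels" (420x560x3 uint8, red, green, blue), "fx", "fy", "cx", "cy" (pixels), "extrinsics" (4x4, takes a point from camera to world coordinates). Camera axes: x right, y up, looking along -z (the intrinsics and any distortion apply to the point x, -y, -z); pixel columns grow to the right and rows downward; lengths in mm; the calibration is good to about 2 mm. A picture is of the moment at which its call begins. There is no depth.
- ctrl.finish_job(): hands the job in; it is judged then, once.
The state is a dict: "clock": time; "qpos": joint angles; "qd": joint speeds; "tau": joint torques, N m; "eef_pos": TCP position; "tool_rot": TCP orientation; "force": force on the tool from outside, world axes, zero at the start; "torque": the same for the moment, N m; "width": finger opening in mm; "gripper_force": force on a finger pad.
Only numpy, scipy, OpenCV 4.12 (cv2) and the standard library are available. Lean on these libraries where they do the work, as an engineer would, in place of code of your own. Each camera call takes 0.05 s, during which the arm holds its last target. There are 200 camera calls.

## Task

First move the kitchen timer out of the way: stand it on the white cutting board, well inside its edges. Then take the straightedge by its grip and, without the gripper touching the jars, push the four ragged jars (two spice jars, the mustard jar and the pepper mill) back into the wooden bay until the fronts of all four are in one straight line, flush with the front faces of the bay's two end walls. Finally draw the straightedge back about a finger's width or more from the jars and leave it lying flat on the worktop; keep everything upright and leave the other things where they are.

Things in the scene. Friction and masses are not known exactly. Their poses are not given: they have to be found in the camera images.
- jar_bay: Fixed low wooden bay, open in front and on top, no floor: end walls 105 mm deep, 16 mm thick, 50 mm high, and a back wall; inner width 262 mm, outer 294. Origin on the worktop, midway between the front faces of the end walls; x points into the bay, y along the row to the left, z up. Turned by up to 0.15 rad. The jars stand in it on the worktop in any order, sticking out 10 to 58 mm in front.
- spice_left: Spice jar with a dark cap, 41 mm diameter, 105 mm high, 0.11 kg. The other spice jar is the same; which is which does not matter. Loose, upright, round; origin at the centre of its underside, z up.
- spice_right: The second spice jar with a dark cap, 41 mm diameter, 105 mm high, 0.11 kg. Loose, upright, round; origin at the centre of its underside, z up.
- mustard: Glass mustard jar with a white lid, 58 mm diameter, 103 mm high, 0.36 kg. Loose, upright, round; origin at the centre of its underside, z up.
- mill: Dark wooden pepper mill, 58 mm diameter at its foot, 170 mm high, 0.18 kg. Loose, upright, round; origin at the centre of its underside, z up.
- straightedge_grip (a point): Middle of the straightedge's grip, 30 mm above its underside; x points to the pushing face, y along the bar, z up. The grip is a wooden fin along x, 20 mm thick (y), 45 mm high from the underside, from x = -25 mm to the bar's back at x = +46 mm; pinch it across its 20 mm from above. The flat steel pushing face is at x = +65 mm.
- timer_center (a point): Kitchen timer, round, 60 mm diameter, 48 mm high (58 mm wide and safe to pinch between 5 and 36 mm up), 0.11 kg, standing loose in front of the jars where the straightedge must work. This point is at its centre, 24 mm above its underside; z up.
- white_board: White plastic cutting board lying fixed at the left, 217 mm (x) by 294 mm (y), 8 mm thick. Origin at the centre of its underside; its x points to the robot's left, its y back towards the robot, z up. Half a lemon stands fixed on its far left part (around x = +50, y = -75 mm); the rest is free.
- canister: Bystander: white canister with a wooden lid, 81 mm diameter, 178 mm high, standing loose in front of one half of the bay. Loose, upright, round; origin at the centre of its underside, z up.
- clip_jar: Bystander: clip-top storage jar, 75 x 66 mm, 107 mm high, loose, in front of the other half of the bay. It and the canister may have changed places; between them is a free lane about 135 mm wide, at the middle of the bay. Origin at the centre of its underside.
- timer: The same timer; origin at the centre of its underside.
- straightedge: The straightedge: T-shaped wooden hand tool, 0.25 kg, lying loose at the right by the sink, its bar at first pointing away from the robot and its pushing face to the right. Bar 300 mm long, 16 mm high: longer than the bay is wide inside, so its face comes to rest on both end walls. Origin on its underside below the middle of the grip; same axes as the grip point.

How it is judged:
By the outcome, as a careful person would: the job done as asked, in the order asked, and still so for the second after the job is handed in, with the robot touching nothing.
It also fails if it takes over 69 s, if anything falls off the work surface, if the arm or the gripper's body presses on something with over 40 N, if the wrist force passes 120 N, or if a joint passes its speed limit or range.

## Working session

There is one attempt and no reset: what is moved stays moved. The work goes in short steps, Python scripts to look and compute and a tool call to move; the robot and the scene stay as the last step left them, time stands still between calls to the robot, and variables do not carry over. Pictures are saved under pics/ and viewed, at most 11 in all, crops included, and the job is handed in when it is done.

Besides the shell and the picture viewer there is one more tool, called after "Call:" in YAML: its name, and indented under it one key for each argument. send_rows: Moves the arm, as the interface text tells. Its arguments: {"type":"object","properties":{"rows":{"type":"array","items":{"type":"array","items":{"type":"array","items":{"type":"number"}}}},"grip":{"type":"number"}},"required":["rows"]}

```bash
ls; mkdir -p pics
cat > h.py <<'E'
import numpy as np, cv2
from cell import ctrl
def snap(name,f):
    d=ctrl.get_image(name); cv2.imwrite('pics/'+f+'.png',cv2.cvtColor(np.asarray(d['pixels']),cv2.COLOR_RGB2BGR))
    np.savez('pics/'+f+'.npz',**{k:np.asarray(v) for k,v in d.items()}); return d
def load(f): return np.load('pics/'+f+'.npz',allow_pickle=True)
def ray(d,u,v):
    E=np.array(d['extrinsics']); r=np.array([(u-d['cx'])/d['fx'],-(v-d['cy'])/d['fy'],-1.])
    return E[:3,3],E[:3,:3]@r
def onz(d,u,v,z):
    o,r=ray(d,u,v); return (o+r*(z-o[2])/r[2])
def proj(d,p):
    E=np.array(d['extrinsics']); c=E[:3,:3].T@(np.array(p,float)-E[:3,3])
    return np.array([d['cx']+d['fx']*c[0]/-c[2], d['cy']-d['fy']*c[1]/-c[2]])
E
python3 - <<'E'
from h import *
for n in('scene','top'):
    d=snap(n,n+'0'); print(n,[k for k in d], d['fx'],d['cx'],d['cy'],np.round(d['extrinsics'],3).tolist())
s=ctrl.read_state(); print({k:np.round(v,3).tolist() for k,v in s.items()})
E
```

```text
pics
scene ['pixels', 'fx', 'fy', 'cx', 'cy', 'extrinsics'] 413.6296501754044 275.93749797844634 205.35500114057552 [[0.2, -0.585, 0.786, 1311.623], [0.98, 0.121, -0.159, 111.217], [-0.002, 0.802, 0.598, 613.724], [0.0, 0.0, 0.0, 1.0]]
top ['pixels', 'fx', 'fy', 'cx', 'cy', 'extrinsics'] 479.218004253422 284.06624889110105 208.1425964303491 [[-0.468, 0.852, -0.235, 325.729], [-0.884, -0.453, 0.117, 385.912], [-0.007, 0.262, 0.965, 1021.306], [0.0, 0.0, 0.0, 1.0]]
{'clock': 0.1, 'qpos': [1.19, 0.629, 0.038, 1.518, -0.027, 0.996, -0.02], 'qd': [0.0, -0.001, 0.0, -0.004, -0.0, -0.001, 0.0], 'tau': [0.004, -56.453, 1.231, -19.397, 0.011, 0.005, 0.0], 'eef_pos': [201.134, -617.65, 303.088], 'tool_rot': [-3.14, 0.0, 0.315], 'force': [0.353, -0.728, -0.402], 'torque': [-0.025, 0.009, 0.038], 'gripper_force': 0.0, 'width': 85.416}
```

View pics/scene0.png

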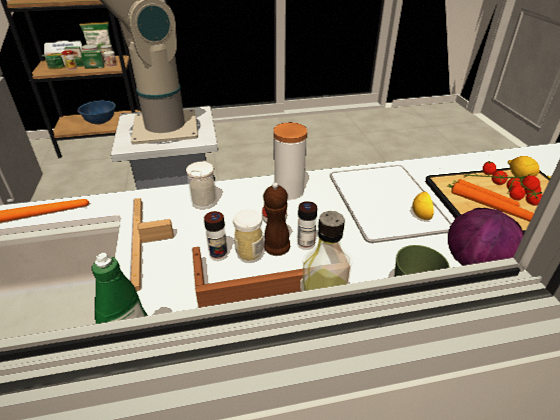

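View pics/top0.png

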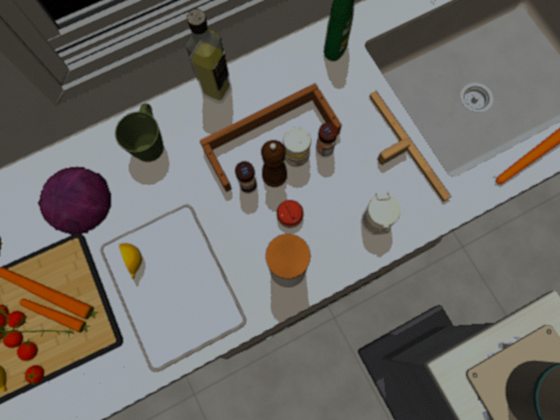

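The scene view shows the bay, the jars and the straightedge (about 140,240) from behind. In the top view, the bay's wall ends are near (226,186) and (337,132), and the timer is at (290,212). The straightedge runs from (375,95) to (447,197) with its grip at (395,150), and the board spans (103,245) to (243,320). I'll enlarge the top view to get corner positions.

Run:
```python
from h import *
im=cv2.imread('pics/top0.png')[75:275,190:470]
im=cv2.resize(im,(798,570),interpolation=cv2.INTER_CUBIC)
im=cv2.convertScaleAbs(im,alpha=1.4,beta=10)
cv2.imwrite('pics/c1.png',im)
d=load('top0')
for n,u,v,z in[('timer',290,212,48),('can',289,256,178),('clip',383,212,107),('wallL',226,187,50),('wallR',336,130,50),('barA',375,95,16),('barB',447,197,16),('grip',395,150,45),('b1',103,243,8),('b2',190,207,8),('b3',244,322,8),('b4',156,367,8),('lem',130,260,30),('spL',245,171,105),('mill',273,152,170),('must',297,140,103),('spR',327,134,105)]: print(n,onz(d,u,v,z).round(0))
```

```text
timer [549. 261.  48.]
can [449. 317. 178.]
clip [450. 107. 107.]
wallL [661. 356.  50.]
wallR [666.  85.  50.]
barA [712. -49.  16.]
barB [426. -61.  16.]
grip [566.  -7.  45.]
b1 [687. 644.   8.]
b2 [672. 445.   8.]
b3 [396. 450.   8.]
b4 [400. 646.   8.]
lem [619. 602.  30.]
spL [655. 309. 105.]
mill [641. 250. 170.]
must [666. 183. 103.]
spR [647. 123. 105.]
```

View pics/c1.png

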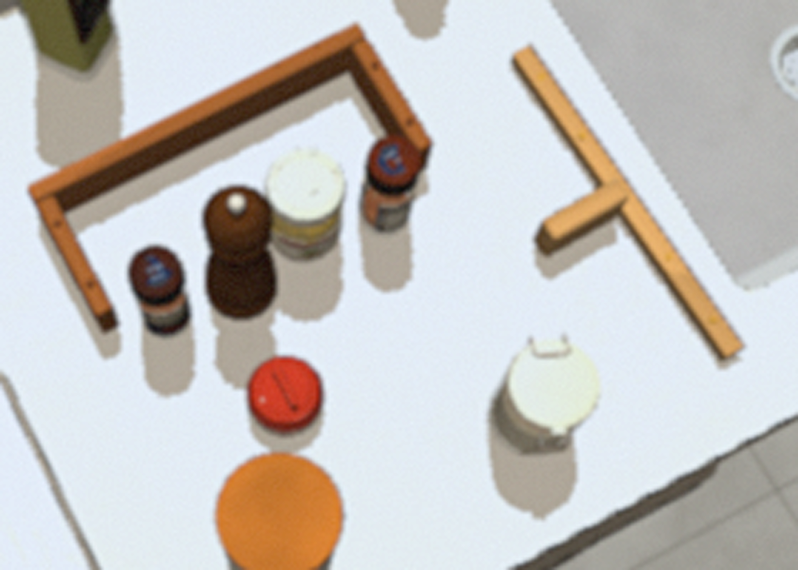

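The enlarged crop shows the timer top centred at (285,391) and the bay's back top corners at (30,190) and (358,25). The bar ends are at (513-530,50) and (722-743,350), and the fin runs from (545,235) to (620,190). The timer comes first, so I'll get it moving while I refine the rest.

```bash
cat >> h.py <<'E'
from scipy.spatial.transform import Rotation as Ro
def rel(p,yaw,frm=None):
    s=ctrl.read_state(); P,q=(s['eef_pos'],s['tool_rot']) if frm is None else frm
    R=Ro.from_euler('xyz',q); T=Ro.from_euler('xyz',[np.pi,0,yaw])
    return np.round(np.r_[R.inv().apply(np.array(p)-P)/10,(R.inv()*T).as_rotvec()],3).tolist()
E
python3 - <<'E'
from h import *
d=load('top0'); S=lambda x,y,z:onz(d,190+(x+.5)/2.85-.5,75+(y+.5)/2.85-.5,z).round(1)
for n,x,y,z in [('backL',31,190,50),('backR',357,25,50),('frontL',98,316,50),('frontL2',116,312,50),('frontR',428,142,50),('barA1',513,57,16),('barA2',530,46,16),('barB1',722,358,16),('barB2',743,346,16),('fin0',537,233,45),('fin0b',548,250,45),('fin1',612,180,45),('fin1b',629,199,45),('timer',285,391,48)]: print(n,S(x,y,z))
pix=d['pixels']; hsv=cv2.cvtColor(pix,cv2.COLOR_RGB2HSV)
print('way',rel([520,-260,330],1.6)); print('timer hi',rel([549,261,240],2.9))
E
```

```text
backL [781.5 359.   50. ]
backR [787.4  70.4  50. ]
frontL [666.1 358.1  50. ]
frontL2 [662.6 344.8  50. ]
frontR [673.2  70.7  50. ]
barA1 [718.3 -38.5  16. ]
barA2 [720.3 -55.8  16. ]
barB1 [423.5 -49.6  16. ]
barB2 [424.1 -69.   16. ]
fin0 [570.3  33.2  45. ]
fin0b [554.6  32.9  45. ]
fin1 [580.7 -40.1  45. ]
fin1b [561.2 -43.3  45. ]
timer [549.9 261.7  48. ]
way [41.392, -24.141, -2.651, -0.001, -0.001, -1.285]
timer hi [60.278, -72.769, 6.431, -0.001, -0.002, -2.585]
```

Call:
send_rows:
  rows:
    - [[41.4,-24.1,-2.6,0,0,-1.28],[41.4,-24.1,-2.6,0,0,-1.28],[41.4,-24.1,-2.6,0,0,-1.28],[41.4,-24.1,-2.6,0,0,-1.28],[41.4,-24.1,-2.6,0,0,-1.28],[41.4,-24.1,-2.6,0,0,-1.28],[41.4,-24.1,-2.6,0,0,-1.28],[41.4,-24.1,-2.6,0,0,-1.28],[41.4,-24.1,-2.6,0,0,-1.28],[41.4,-24.1,-2.6,0,0,-1.28]]
  grip: 0

```text
clock: 1.1
eef_pos: [522.9, -256.4, 330.0]
tool_rot: [3.14, -0.002, 1.601]
force: [0.5, -0.8, -0.7]
width: 85.4
gripper_force: 0.0
```

Run:
```python
from h import *
s=ctrl.read_state(); print(s['clock'],s['eef_pos'],s['tool_rot'],s['qpos'])
print('timer hi',rel([550,261,270],2.9))
```

```text
1.1 [ 522.87922978 -256.41905622  330.02163436] [ 3.13988940e+00 -2.35154878e-03  1.60127181e+00] [ 0.62980586  0.51865057 -0.34075653  1.67398662  0.19711587  0.98234907
  0.25126449]
timer hi [51.621, 4.277, 6.131, 0.003, -0.001, -1.299]
```

Call:
send_rows:
  rows:
    - [[51.6,4.3,2,0,0,-1.3],[51.6,4.3,2,0,0,-1.3],[51.6,4.3,2,0,0,-1.3],[51.6,4.3,2,0,0,-1.3],[51.6,4.3,4,0,0,-1.3],[51.6,4.3,4,0,0,-1.3],[51.6,4.3,6,0,0,-1.3],[51.6,4.3,6,0,0,-1.3],[51.6,4.3,6,0,0,-1.3],[51.6,4.3,6,0,0,-1.3]]

```text
clock: 2.1
eef_pos: [549.5, 235.5, 273.3]
tool_rot: [-3.141, -0.001, 2.896]
force: [1.0, -1.1, -0.5]
width: 85.7
gripper_force: 0.0
```

Call:
send_rows:
  rows:
    - [[0,0,0,0,0,0],[0,0,0,0,0,0],[0,0,0,0,0,0]]

```text
clock: 2.4
eef_pos: [549.8, 232.6, 273.8]
tool_rot: [-3.14, -0.0, 2.893]
force: [0.8, -0.3, 0.4]
width: 85.5
gripper_force: 0.0
```

Run:
```python
from h import *
d=snap('scene','s1'); s=ctrl.read_state(); print(s['clock'],s['eef_pos'],s['tool_rot'],s['qpos'])
print('timer',rel([550,261,74],2.9))
d=snap('top','t1')
```

```text
2.45 [550.0541549  232.19180763 274.00094976] [-3.14003006e+00  3.03877360e-04  2.89233438e+00] [-0.04624863  0.6601401  -0.65637989  1.69092915  0.47709285  0.95707077
  0.43891846]
timer [0.722, 2.822, 19.995, -0.002, 0.0, -0.008]
```

View pics/s1.png

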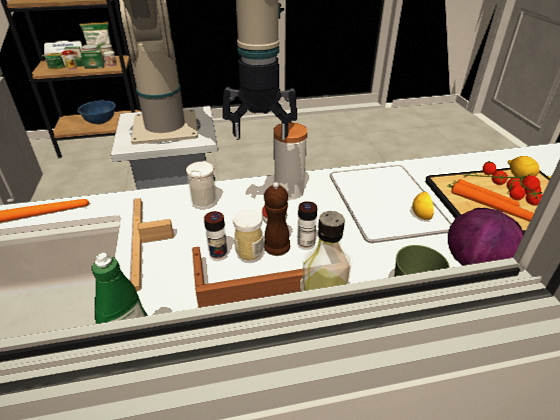

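The gripper is open above the timer, with its fingers at about (235,120) and (292,105) and spread along the row. The canister is clear of it. Next I lower in two steps.

Call:
send_rows:
  rows:
    - [[0.7,2.8,0,0,0,0],[0.7,2.8,5,0,0,0],[0.7,2.8,9,0,0,0],[0.7,2.8,13,0,0,0],[0.7,2.8,16,0,0,0],[0.7,2.8,18,0,0,0],[0.7,2.8,19.8,0,0,0],[0.7,2.8,19.8,0,0,0],[0.7,2.8,19.8,0,0,0]]

```text
clock: 3.4
eef_pos: [550.2, 262.1, 76.6]
tool_rot: [-3.142, 0.0, 2.893]
force: [0.5, 0.2, 0.4]
width: 85.4
gripper_force: 0.0
```

Call:
send_rows:
  rows:
    - [[0,0,0,0,0,0],[0,0,0,0,0,0],[0,0,0,0,0,0],[0,0,0,0,0,0],[0,0,0,0,0,0],[0,0,0,0,0,0],[0,0,0,0,0,0]]
  grip: 255

```text
clock: 4.1
eef_pos: [550.4, 263.0, 78.3]
tool_rot: [3.141, 0.002, 2.894]
force: [-2.0, -2.1, 9.0]
width: 56.6
gripper_force: 62.6
```

Call:
send_rows:
  rows:
    - [[0,0,-3,0,0,0],[0,0,-7,0,0,0],[0,0,-11,0,0,0],[0,0,-15,0,0,0],[0,0,-19,0,0,0],[0,0,-20,0,0,0],[0,0,-20,0,0,0]]

```text
clock: 4.8
eef_pos: [550.3, 263.3, 278.4]
tool_rot: [3.139, 0.004, 2.894]
force: [-0.1, -0.2, -1.5]
width: 55.8
gripper_force: 65.0
```

Run:
```python
from h import *
s=ctrl.read_state(); print(s['clock'],s['eef_pos'],s['tool_rot'],s['width'])
print(rel([490,540,270],2.9),rel([490,540,88],2.9))
```

```text
4.8 [550.31982443 263.31318407 278.44917243] [3.139126   0.00359137 2.89444954] 55.84209635649405
[12.62, 25.35, 0.862, 0.002, 0.004, -0.006] [12.686, 25.305, 19.062, 0.002, 0.004, -0.006]
```

Call:
send_rows:
  rows:
    - [[2,4,0,0,0,0],[4,8,0,0,0,0],[6,12,0,0,0,0],[8,16,0,0,0,0],[10,20,0,0,0,0],[11.5,23,0,0,0,0],[12.7,25.3,3,0,0,0],[12.7,25.3,7,0,0,0],[12.7,25.3,11,0,0,0],[12.7,25.3,14,0,0,0]]

```text
clock: 5.8
eef_pos: [486.7, 537.3, 130.4]
tool_rot: [-3.135, -0.002, 2.896]
force: [0.6, 0.3, -1.9]
width: 55.9
gripper_force: 65.0
```

Run:
```python
from h import *
s=ctrl.read_state(); print(s['clock'],s['eef_pos'],s['tool_rot'],s['width'])
print(rel([490,540,88],2.9))
```

```text
5.8 [486.65479043 537.26078607 130.44121187] [-3.13464062e+00 -2.04386598e-03  2.89619866e+00] 55.94025090512456
[-0.267, 0.376, 4.241, -0.007, -0.002, -0.004]
```

Call:
send_rows:
  rows:
    - [[0,0,2,-0.006,0,0],[0,0,3,-0.006,0,0],[0,0,3.5,-0.006,0,0],[0,0,3.5,-0.006,0,0]]

```text
clock: 6.2
eef_pos: [488.1, 539.2, 100.5]
tool_rot: [3.137, -0.0, 2.895]
force: [0.2, -0.1, -0.2]
width: 55.7
gripper_force: 65.0
```

Call:
send_rows:
  rows:
    - [[0,0,0.2,0,0,0],[0,0,0.4,0,0,0],[0,0,0.4,0,0,0]]

```text
clock: 6.5
eef_pos: [488.6, 539.5, 97.9]
tool_rot: [3.135, 0.001, 2.895]
force: [0.3, -0.3, -1.0]
width: 56.3
gripper_force: 65.0
```

Call:
send_rows:
  rows:
    - [[0,0,0.3,0,0,0],[0,0,0.6,0,0,0],[0,0,0.8,0,0,0],[0,0,0.8,0,0,0],[0,0,0.8,0,0,0]]

```text
clock: 7.0
eef_pos: [488.4, 539.4, 89.0]
tool_rot: [3.136, -0.0, 2.895]
force: [-0.6, -1.3, -1.6]
width: 55.6
gripper_force: 65.0
```

Call:
send_rows:
  rows:
    - [[0,0,0.15,0,0,0],[0,0,0.3,0,0,0],[0,0,0.3,0,0,0],[0,0,0.3,0,0,0]]

```text
clock: 7.4
eef_pos: [488.4, 539.5, 86.2]
tool_rot: [3.135, 0.0, 2.895]
force: [0.4, 0.0, -1.2]
width: 55.9
gripper_force: 65.0
```

Call:
send_rows:
  rows:
    - [[0,0,0.1,0.003,0,0],[0,0,0.2,0.006,0,0],[0,0,0.2,0.006,0,0],[0,0,0.2,0.006,0,0]]

```text
clock: 7.8
eef_pos: [488.5, 539.9, 86.0]
tool_rot: [3.141, 0.001, 2.895]
force: [-2.5, -1.7, 8.5]
width: 56.0
gripper_force: 65.9
```

Contact. Release and rise.

Call:
send_rows:
  rows:
    - [[0,0,0,0,0,0],[0,0,0,0,0,0],[0,0,0,0,0,0],[0,0,0,0,0,0],[0,0,-2,0,0,0],[0,0,-5,0,0,0],[0,0,-10,0,0,0],[0,0,-15,0,0,0],[0,0,-20,0,0,0],[0,0,-20,0,0,0]]
  grip: 0

```text
clock: 8.8
eef_pos: [489.6, 543.0, 295.1]
tool_rot: [3.126, 0.006, 2.894]
force: [0.6, 1.0, -0.2]
width: 85.3
gripper_force: 0.0
```

Run:
```python
from h import *
s=ctrl.read_state(); print(s['clock'],s['eef_pos'],s['tool_rot'],s['width'],s['qpos'])
print(rel([568,6,290],1.61))
```

```text
8.8 [489.62173161 543.03936271 295.1186571 ] [3.12615277 0.00553351 2.89413759] 85.34392714745081 [-0.5750993   0.82127312 -0.62296964  1.26358793  0.47975759  1.18588332
  0.10793478]
[-20.75, -50.152, -0.148, 0.017, -0.005, 1.284]
```

Call:
send_rows:
  rows:
    - [[-20.8,-50.2,-1,0.017,-0.005,1.284],[-20.8,-50.2,-1,0.017,-0.005,1.284],[-20.8,-50.2,-1,0.017,-0.005,1.284],[-20.8,-50.2,-1,0.017,-0.005,1.284],[-20.8,-50.2,-1,0.017,-0.005,1.284],[-20.8,-50.2,-1,0.017,-0.005,1.284],[-20.8,-50.2,-1,0.017,-0.005,1.284],[-20.8,-50.2,-1,0.017,-0.005,1.284],[-20.8,-50.2,-1,0.017,-0.005,1.284],[-20.8,-50.2,-1,0.017,-0.005,1.284]]

```text
clock: 9.8
eef_pos: [561.2, 43.4, 294.9]
tool_rot: [-3.134, 0.013, 1.61]
force: [0.9, 0.1, -0.0]
width: 85.8
gripper_force: 0.0
```

Call:
send_rows:
  rows:
    - [[0,0,0,0,0,0],[0,0,0,0,0,0],[0,0,0,0,0,0]]

```text
clock: 10.1
eef_pos: [561.0, 46.5, 294.2]
tool_rot: [-3.133, 0.012, 1.613]
force: [0.1, 0.6, 0.0]
width: 85.4
gripper_force: 0.0
```

Run:
```python
from h import *
s=ctrl.read_state(); print(s['clock'],s['eef_pos'],s['tool_rot'])
print(rel([568,6,150],1.609))
d=snap('top','t2');snap('scene','s2')
a=cv2.imread('pics/t2.png')[60:380,80:480]; cv2.imwrite('pics/c2.png',cv2.convertScaleAbs(cv2.resize(a,(750,600),interpolation=cv2.INTER_CUBIC),alpha=1.4,beta=10))
# straightedge in scene view: orange-brown mask
d=load('s1'); hsv=cv2.cvtColor(d['pixels'],cv2.COLOR_RGB2HSV)
m=cv2.inRange(hsv,(8,90,90),(22,255,255)); m[:, :125]=0; m[:,185:]=0; m[:190]=0;m[300:]=0
ys,xs=np.nonzero(m); print(xs.min(),xs.max(),ys.min(),ys.max(),len(xs))
for y in range(ys.min(),ys.max()+1,6): r=xs[ys==y]; print(y,r.min() if len(r) else 0,r.max() if len(r) else 0,end='; ')
```

```text
10.1 [561.01714895  46.5307062  294.1699309 ] [-3.13282113  0.01173619  1.61279126]
[-3.909, 0.654, 14.459, -0.009, 0.012, 0.004]
131 173 198 290 1382
198 138 140; 204 134 141; 210 134 141; 216 133 140; 222 133 170; 228 133 171; 234 133 173; 240 132 156; 246 132 140; 252 132 140; 258 132 140; 264 132 139; 270 131 139; 276 131 140; 282 131 140; 288 135 139;
```

View pics/c2.png

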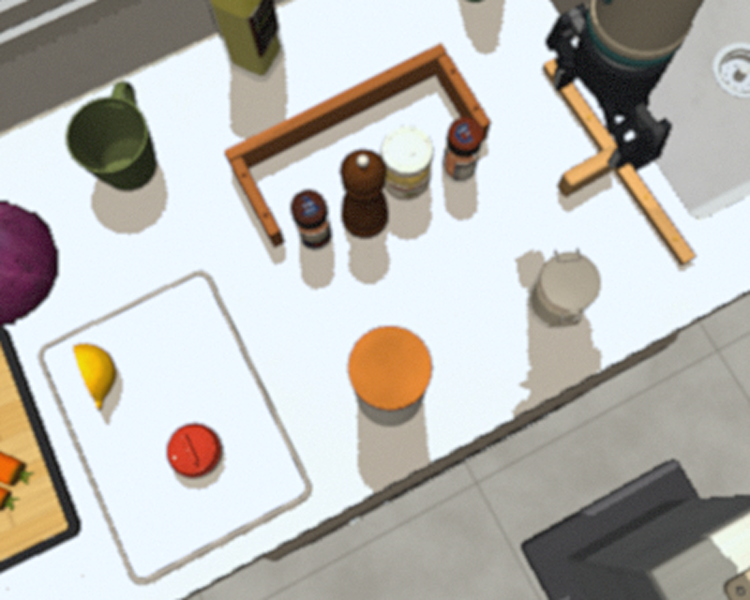

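The timer stands on the board at crop (194,450), well inside the edges. The canister, clip jar and jars haven't moved, and the gripper is near the straightedge. Next I check the fin against the scene view.

Run:
```python
from h import *
d=load('s1')
for n,u,v,z in [('finrear near-robot',171,221.5,45),('finrear far',173,231,45),('barR near',134,204,16),('bar near top',138,199,16),('bar far L',131,284,16),('bar far R',141,284,16)]: print(n,onz(d,u,v,z).round(1))
for P in ([568,6,45],):print(proj(d,P),proj(load('top0'),P))
```

```text
finrear near-robot [575.4  26.2  45. ]
finrear far [609.   30.3  45. ]
barR near [450.6 -66.2  16. ]
bar near top [431.1 -58.   16. ]
bar far L [717.8 -53.9  16. ]
bar far R [721.7 -35.   16. ]
[161.60416666 220.59202539] [389.39106262 151.82382847]
```

Call:
send_rows:
  rows:
    - [[-4.1,0.5,4,-0.009,0.012,0.004],[-4.1,0.5,8,-0.009,0.012,0.004],[-4.1,0.5,12,-0.009,0.012,0.004],[-4.1,0.5,15,-0.009,0.012,0.004],[-4.1,0.5,16,-0.009,0.012,0.004],[-4.1,0.5,16,-0.009,0.012,0.004]]

```text
clock: 10.8
eef_pos: [565.7, 3.2, 132.9]
tool_rot: [-3.138, 0.001, 1.609]
force: [-1.0, 0.9, 0.5]
width: 85.7
gripper_force: 0.0
```

Run:
```python
from h import *
s=ctrl.read_state(); print(s['clock'],s['eef_pos'],s['tool_rot'])
print(rel([570,4,84],1.609))
```

```text
10.8 [565.66392876   3.20687736 132.94125842] [-3.13831934e+00  7.73436009e-04  1.60891725e+00]
[0.067, 0.452, 4.893, -0.003, 0.001, -0.0]
```

Call:
send_rows:
  rows:
    - [[0.1,0.4,2,-0.003,0,0],[0.1,0.4,4,-0.003,0,0],[0.1,0.4,4.9,-0.003,0,0],[0.1,0.4,4.9,-0.003,0,0],[0.1,0.4,4.9,-0.003,0,0]]

```text
clock: 11.3
eef_pos: [570.9, 3.3, 86.2]
tool_rot: [3.138, 0.001, 1.607]
force: [0.5, -0.4, 0.8]
width: 85.5
gripper_force: 0.0
```

Call:
send_rows:
  rows:
    - [[0,0,0,0,0,0],[0,0,0,0,0,0],[0,0,0,0,0,0],[0,0,0,0,0,0],[0,0,0,0,0,0],[0,0,0,0,0,0],[0,0,0,0,0,0],[0,0,0,0,0,0],[0,0,0,0,0,0]]
  grip: 255

```text
clock: 12.2
eef_pos: [570.3, 2.9, 85.2]
tool_rot: [3.139, 0.001, 1.607]
force: [0.1, -0.6, 5.1]
width: 19.2
gripper_force: 59.4
```

Call:
send_rows:
  rows:
    - [[0,0,-2,0,0,0],[0,0,-5,0,0,0],[0,0,-9,0,0,0],[0,0,-13,0,0,0],[0,0,-17,0,0,0],[0,0,-20,0,0,0],[0,0,-21,0,0,0],[0,0,-21,0,0,0]]

```text
clock: 13.0
eef_pos: [569.9, 3.2, 295.3]
tool_rot: [3.138, 0.001, 1.606]
force: [0.4, -0.5, -2.1]
width: 19.2
gripper_force: 59.3
```

Run:
```python
from h import *
s=ctrl.read_state(); print(s['clock'],s['eef_pos'],s['tool_rot'],s['width'])
print(rel([515,213,298],3.16)); snap('scene','s3')
```

```text
13.0 [569.89811196   3.17849233 295.32792186] [3.13790491e+00 1.31211892e-03 1.60646562e+00] 19.1516478665678
[21.164, -4.737, -0.312, 0.002, 0.004, -1.554]
```

View pics/s3.png

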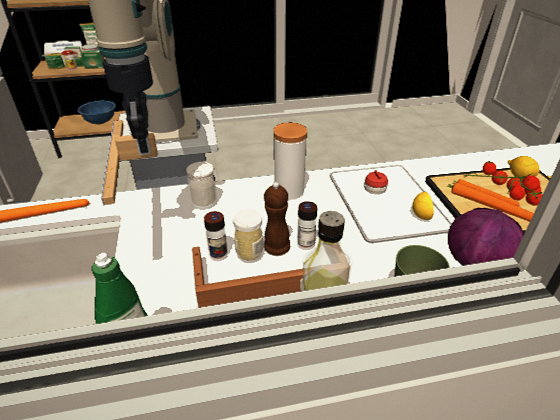

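The straightedge is held level at about (130,150), clear of everything. The timer is upright on the board at (376,181). Next I swing it over the lane.

Call:
send_rows:
  rows:
    - [[0,-4,0,0,0,-0.1],[3,-5.5,0,0,0,-0.24],[6,-5.5,0,0,0,-0.38],[9,-5.5,0,0,0,-0.52],[11,-5.5,0,0,0,-0.66],[13,-5.5,0,0,0,-0.8],[15,-5.5,0,0,0,-0.94],[17,-5.5,0,0,0,-1.08],[19,-5.5,0,0,0,-1.22],[21,-5,0,0,0,-1.36]]

```text
clock: 14.05
eef_pos: [510.5, 211.4, 291.8]
tool_rot: [-3.138, -0.003, 2.973]
force: [-0.3, 0.1, -3.2]
width: 19.2
gripper_force: 59.7
```

Run:
```python
from h import *
s=ctrl.read_state(); print(s['clock'],s['eef_pos'],s['tool_rot'],s['width'])
print(rel([517,213,298],3.163))
```

```text
14.05 [510.50752753 211.42003225 291.76408117] [-3.13811669e+00 -2.62824620e-03  2.97339416e+00] 19.242160717554903
[-0.612, 0.262, -0.626, -0.003, -0.003, -0.19]
```

Call:
send_rows:
  rows:
    - [[-0.6,0.3,-0.6,-0.003,-0.003,-0.1],[-0.6,0.3,-0.6,-0.003,-0.003,-0.18],[-0.6,0.3,-0.6,-0.003,-0.003,-0.18],[-0.6,0.3,-0.6,-0.003,-0.003,-0.18],[-0.6,0.3,-0.6,-0.003,-0.003,-0.18]]

```text
clock: 14.55
eef_pos: [518.1, 212.8, 299.4]
tool_rot: [3.141, 0.003, -3.138]
force: [0.7, -0.3, -3.2]
width: 18.8
gripper_force: 59.7
```

Run:
```python
from h import *
s=ctrl.read_state(); print(s['clock'],s['eef_pos'],s['tool_rot'],s['width'],s['qpos'])
print(rel([517,213,120],3.163)); d=snap('scene','s4');snap('top','t4')
a=cv2.imread('pics/t4.png')[60:280,180:470]; cv2.imwrite('pics/c4.png',cv2.convertScaleAbs(cv2.resize(a,(783,594),interpolation=cv2.INTER_CUBIC),alpha=1.4,beta=10))
```

```text
14.55 [518.1208445  212.75152296 299.43611491] [ 3.14087557  0.00344934 -3.13781178] 18.825381803519946 [ 0.04545813  0.60083402 -0.76363753  1.76635043  0.49456949  0.97270657
  0.65816816]
[0.174, 0.012, 17.943, 0.001, 0.003, -0.018]
```

View pics/c4.png

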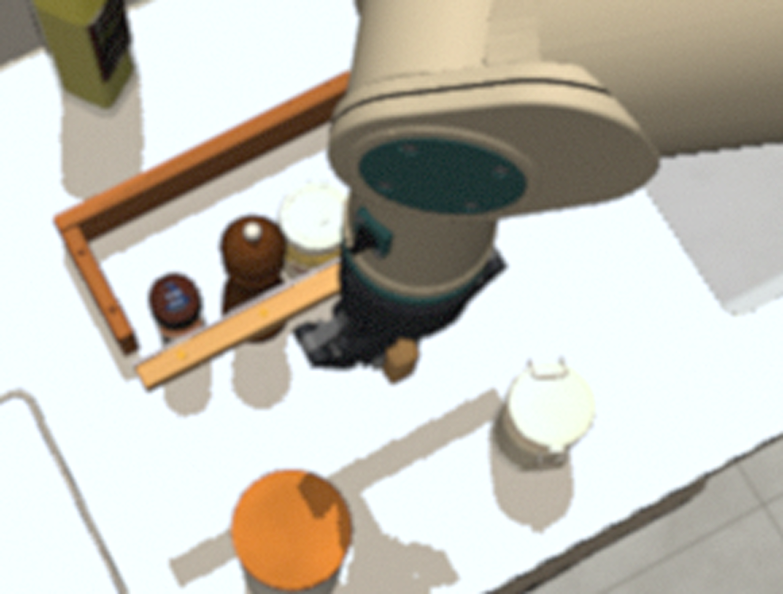

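The bar is over the lane, with its left end at crop (137-148,370-388), roughly parallel to the bay. I'll check its yaw and position numerically.

Run:
```python
from h import *
d=load('t4'); S=lambda x,y,z:onz(d,180+(x+.5)/2.7-.5,60+(y+.5)/2.7-.5,z)
z=230
a,b=S(136,370,z),S(336,264,z); c,e=S(149,388,z),S(342,289,z)
print(a,b,c,e,[np.arctan2(-(q-p)[0]*-1,-(q-p)[1]) for p,q in((a,b),(c,e))])
p,q=S(56,218,50),S(348,72,50); print(p,q,'bay ang',np.arctan2((q-p)[0],-(q-p)[1]))
p,q=S(133,349,50),0; print(p)
# scene view bay: back wall top outer edge & front corners
d=load('s4'); cv2.imwrite('pics/c5.png',cv2.resize(cv2.imread('pics/s4.png')[120:320,100:380],(798,570),interpolation=cv2.INTER_CUBIC))
```

```text
[580.00123725 362.94677974 230.        ] [583.45466705 215.82240402 230.        ] [565.39844451 360.91190885 230.        ] [566.41972032 220.64622674 230.        ] [np.float64(0.023468549926507352), np.float64(0.007280881117626617)]
[783.57734763 358.29450676  50.        ] [787.72352191  86.62763747  50.        ] bay ang 0.015260795022060378
[654.42882799 352.1981971   50.        ]
```

View pics/c5.png

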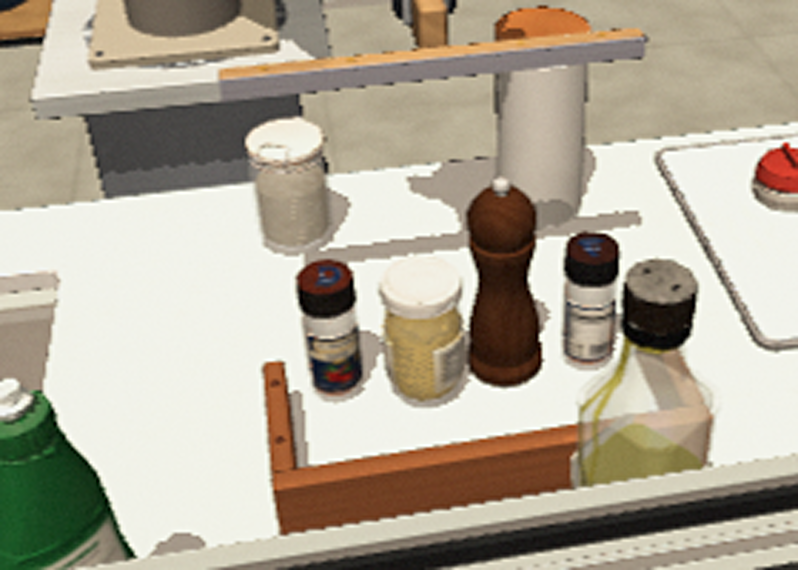

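Call:
send_rows:
  rows:
    - [[0,0,3,0,0.003,-0.008],[0,0,7,0,0.003,-0.008],[0,0,11,0,0.003,-0.008],[0,0,15,0,0.003,-0.008],[0,0,18,0,0.003,-0.008],[0,0,19,0,0.003,-0.008],[0,0,19,0,0.003,-0.008],[0,0,19,0,0.003,-0.008]]

```text
clock: 15.45
eef_pos: [520.4, 214.3, 111.8]
tool_rot: [3.139, 0.004, -3.129]
force: [-0.2, 0.7, -2.2]
width: 19.1
gripper_force: 59.6
```

Run:
```python
from h import *
s=ctrl.read_state(); print(s['clock'],s['eef_pos'],s['tool_rot'],s['force'])
print(rel([520,213,87],-3.125))
d=load('s4')
S=lambda x,y,z:onz(d,100+(x+.5)/2.85-.5,120+(y+.5)/2.85-.5,z).round(1)
print(S(265,364,50),S(284,362,50),S(275,480,50))
```

```text
15.45 [520.39941352 214.25462283 111.83487157] [ 3.13880889  0.0044267  -3.12850516] [-0.24194001  0.72879778 -2.24880037]
[0.053, -0.132, 2.483, 0.003, 0.004, -0.003]
[675.1  69.5  50. ] [675.7  82.7  50. ] [785.5  71.1  50. ]
```

Call:
send_rows:
  rows:
    - [[0,0,1,0.003,0.004,0],[0,0,1.8,0.003,0.004,0],[0,0,2.2,0.003,0.004,0],[0,0,2.4,0.003,0.004,0],[0,0,2.4,0.003,0.004,0],[0,0,2.4,0.003,0.004,0]]

```text
clock: 16.05
eef_pos: [519.8, 213.7, 86.7]
tool_rot: [-3.14, -0.001, -3.128]
force: [1.1, 0.5, -2.7]
width: 19.3
gripper_force: 59.8
```

Call:
send_rows:
  rows:
    - [[0,0,0.1,0,0,0],[0,0,0.2,0,0,0],[0,0,0.2,0,0,0]]

```text
clock: 16.35
eef_pos: [519.8, 213.6, 85.2]
tool_rot: [-3.14, -0.001, -3.128]
force: [-1.0, -1.7, 4.1]
width: 19.0
gripper_force: 60.7
```

Call:
send_rows:
  rows:
    - [[-0.5,0,0,0,0,0],[-1,0,0,0,0,0],[-1.5,0,0,0,0,0],[-2,0,0,0,0,0],[-2.4,0,0,0,0,0],[-2.8,0,0,0,0,0],[-3.2,0,0,0,0,0],[-3.6,0,0,0,0,0],[-4,0,0,0,0,0],[-4.4,0,0,0,0,0]]

```text
clock: 17.35
eef_pos: [562.2, 215.2, 85.3]
tool_rot: [-3.141, -0.004, -3.127]
force: [-7.4, -0.9, 9.3]
width: 19.1
gripper_force: 61.3
```

Call:
send_rows:
  rows:
    - [[-0.4,0,0,0,0,0],[-0.8,0,0,0,0,0],[-1.2,0,0,0,0,0],[-1.6,0,0,0,0,0],[-2,0,0,0,0,0],[-2.2,0,0,0,0,0],[-2.4,0,0,0,0,0],[-2.4,0,0,0,0,0]]

```text
clock: 18.15
eef_pos: [584.5, 216.0, 85.4]
tool_rot: [-3.141, -0.006, -3.127]
force: [-11.0, -0.2, 11.2]
width: 19.2
gripper_force: 61.7
```

Run:
```python
from h import *
s=ctrl.read_state(); print(s['clock'],s['eef_pos'],s['tool_rot'],s['force'],s['torque'])
d=snap('scene','s5'); cv2.imwrite('pics/c6.png',cv2.resize(cv2.imread('pics/s5.png')[120:320,100:380],(798,570),interpolation=cv2.INTER_CUBIC))
```

```text
18.15 [584.52838432 216.02987111  85.39197293] [-3.14070162 -0.00641922 -3.12661515] [-10.96266532  -0.21889731  11.18077458] [2.18955281e-01 1.59276160e+00 7.01706718e-04]
```

View pics/c6.png

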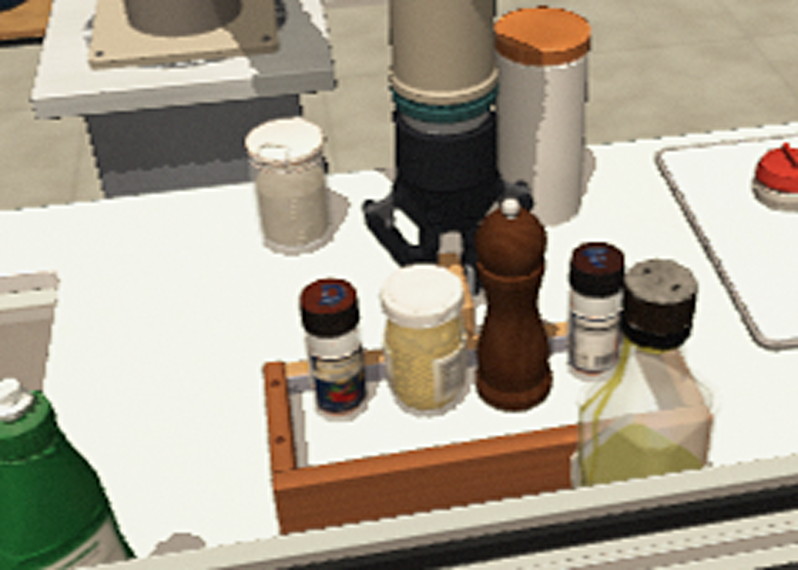

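All jars are upright and in contact with the bar, and the bar is about 20 mm short of the walls. I keep pushing until the force rises.

Call:
send_rows:
  rows:
    - [[-0.3,0,0,0,0,0],[-0.6,0,0,0,0,0],[-0.9,0,0,0,0,0],[-1.2,0,0,0,0,0],[-1.4,0,0,0,0,0],[-1.4,0,0,0,0,0]]

```text
clock: 18.8
eef_pos: [598.7, 216.4, 85.4]
tool_rot: [-3.141, -0.006, -3.127]
force: [-10.1, 0.1, 10.2]
width: 19.0
gripper_force: 61.7
```

Call:
send_rows:
  rows:
    - [[-0.2,0,0,0,0,0],[-0.4,0,0,0,0,0],[-0.4,0,0,0,0,0]]

```text
clock: 19.1
eef_pos: [600.7, 216.8, 85.4]
tool_rot: [-3.141, -0.01, -3.127]
force: [-14.6, 0.1, 14.7]
width: 19.1
gripper_force: 62.2
```

Run:
```python
from h import *
s=ctrl.read_state(); print(s['clock'],s['eef_pos'],s['tool_rot'],s['force'],s['torque'])
```

```text
19.1 [600.71720836 216.77190052  85.36494341] [-3.14050313 -0.01004226 -3.12705788] [-14.61494779   0.07434288  14.67907804] [ 0.0688791   2.48489214 -0.31047742]
```

Call:
send_rows:
  rows:
    - [[-0.1,0,0,0,0,0],[-0.2,0,0,0,0,0],[-0.2,0,0,0,0,0]]

```text
clock: 19.4
eef_pos: [601.1, 216.9, 85.5]
tool_rot: [-3.14, -0.013, -3.127]
force: [-19.7, -1.1, 18.5]
width: 19.4
gripper_force: 62.7
```

Run:
```python
from h import *
s=ctrl.read_state(); print(s['clock'],s['eef_pos'],s['tool_rot'],s['force'],s['torque'])
d=snap('scene','s6'); cv2.imwrite('pics/c7.png',cv2.resize(cv2.imread('pics/s6.png')[170:300,170:350],(798,576),interpolation=cv2.INTER_CUBIC))
```

```text
19.4 [601.09527555 216.8813309   85.45885728] [-3.13974499 -0.01301212 -3.12700116] [-19.74555953  -1.14811399  18.49338059] [ 0.06741431  3.22006345 -0.47652744]
```

View pics/c7.png

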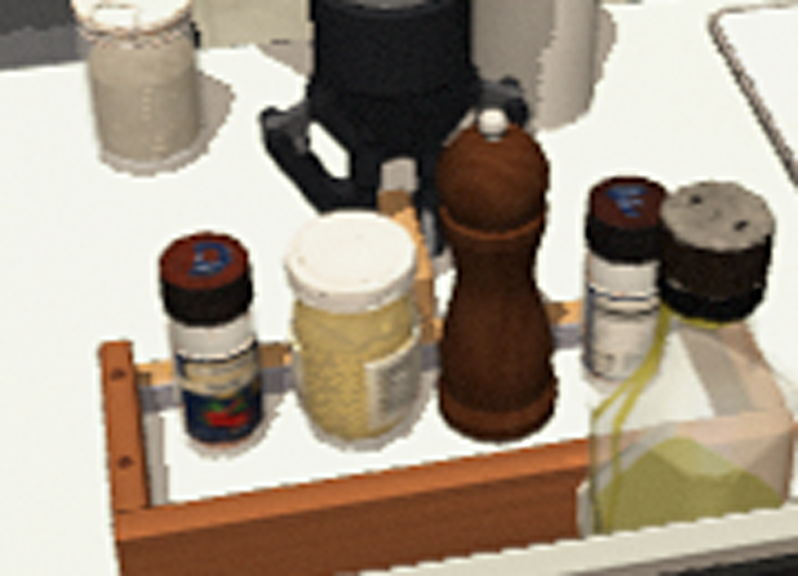

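Call:
send_rows:
  rows:
    - [[-0.1,0,0,0,0,0.004],[-0.2,0,0,0,0,0.006],[-0.2,0,0,0,0,0.006],[-0.2,0,0,0,0,0.006]]

```text
clock: 19.85
eef_pos: [601.3, 217.0, 85.2]
tool_rot: [-3.139, -0.016, -3.13]
force: [-22.9, -0.5, 20.5]
width: 19.2
gripper_force: 63.0
```

Run:
```python
from h import *
s=ctrl.read_state(); print(s['clock'],s['eef_pos'],s['tool_rot'],s['force'],s['torque'])
```

```text
19.85 [601.33007493 217.00679404  85.23725468] [-3.13851488 -0.01601664 -3.13039766] [-22.9375717   -0.48788306  20.5463671 ] [0.09383009 4.02864353 0.05949393]
```

Both walls are loaded evenly (moment about zero). I draw back 45 mm.

Call:
send_rows:
  rows:
    - [[0.4,0,0,0,0,0],[0.8,0,0,0,0,0],[1.3,0,0,0,0,0],[1.9,0,0,0,0,0],[2.6,0,0,0,0,0],[3.3,0,0,0,0,0],[4,0,0,0,0,0],[4.8,0,0,0,0,0],[5.2,0,0,0,0,0],[5.2,0,0,0,0,0]]

```text
clock: 20.85
eef_pos: [558.1, 214.1, 85.2]
tool_rot: [-3.14, 0.0, -3.135]
force: [1.2, 0.3, 7.0]
width: 19.0
gripper_force: 61.1
```

Run:
```python
from h import *
s=ctrl.read_state(); print(s['clock'],s['eef_pos'],s['tool_rot'],s['force'],s['torque'])
d=snap('scene','s7'); cv2.imwrite('pics/c8.png',cv2.resize(cv2.imread('pics/s7.png')[170:300,170:350],(798,576),interpolation=cv2.INTER_CUBIC))
```

```text
20.85 [558.06212836 214.08990088  85.24142293] [-3.13984873e+00  2.14214351e-04 -3.13489953e+00] [1.1795838  0.33076941 7.04972938] [-0.0352887  -0.17623343  0.001111  ]
```

Call:
send_rows:
  rows:
    - [[0,0,0,0,0,0],[0,0,0,0,0,0],[0,0,0,0,0,0],[0,0,0,0,0,0],[0,0,0,0,0,0],[0,0,-2,0,0,0],[0,0,-5,0,0,0],[0,0,-10,0,0,0],[0,0,-15,0,0,0],[0,0,-20,0,0,0]]
  grip: 0

```text
clock: 21.9
eef_pos: [557.5, 214.5, 286.2]
tool_rot: [-3.14, -0.002, -3.134]
force: [1.3, -0.6, 0.6]
width: 85.6
gripper_force: 0.0
```

Call:
send_rows:
  rows:
    - [[0,0,-2,0,0,0],[3,4,-2,0,0,0.14],[5,8,-2,0,0,0.28],[5,13,-2,0,0,0.42],[5,18,-2,0,0,0.56],[5,23,-2,0,0,0.7],[5,28,-2,0,0,0.84],[5,33,-2,0,0,0.98],[5,38,-2,0,0,1.1],[5,42,-2,0,0,1.2]]

```text
clock: 22.9
eef_pos: [503.3, 637.3, 303.5]
tool_rot: [-3.139, 0.0, 1.946]
force: [0.7, 0.6, -0.6]
width: 85.5
gripper_force: 0.0
```

Run:
```python
from h import *
s=ctrl.read_state(); print(s['clock'],s['eef_pos'],s['tool_rot'],s['force'])
d=snap('top','t8');e=snap('scene','s8')
a=cv2.imread('pics/t8.png')[60:280,180:470]; a=cv2.convertScaleAbs(cv2.resize(a,(527,400),interpolation=cv2.INTER_CUBIC),alpha=1.4,beta=10)
a=a[:,:420]
b=cv2.resize(cv2.imread('pics/s8.png')[120:300,170:350],(380,380),interpolation=cv2.INTER_CUBIC); b=cv2.copyMakeBorder(b,0,20,0,0,0)
cv2.imwrite('pics/c9.png',np.hstack([a,b]))
```

```text
22.9 [503.29023831 637.29924337 303.47026067] [-3.13900979e+00  2.75070179e-05  1.94636197e+00] [ 0.67387265  0.56782942 -0.59461291]
```

View pics/c9.png

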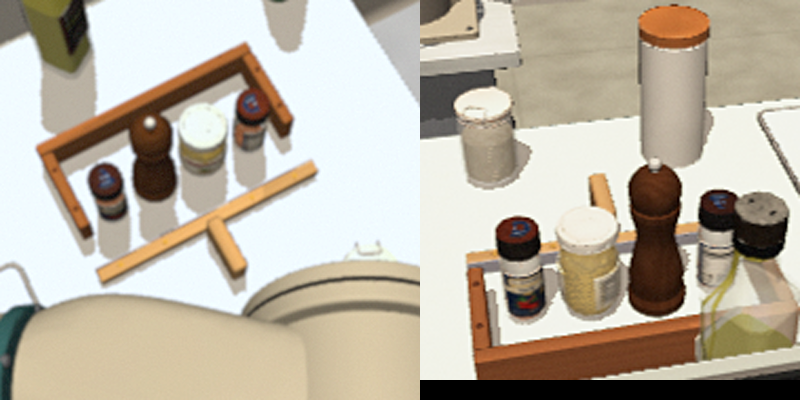

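The jars are upright with their fronts in one line with the wall fronts. The straightedge lies flat, clear of the jars, and the canister and clip jar haven't moved. Handing in.

```bash
python3 -c "
from cell import ctrl
print(ctrl.finish_job())"
```

```text
the job is handed in; nothing more can be done
None
```

I handed the job in at about 23 s. The timer stands on the board, all four jars are pushed flush with the bay's end walls, and the straightedge lies flat about 43 mm back from the jars. The hand-in call returned no verdict.

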